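Print the label for a weighed tub of garlic

ROBOT

A 7-joint arm with a two-finger parallel gripper is mounted at the origin on the work surface. World frame = base frame: x ahead of the robot, y to its left, z up, the work surface at z = 0. Lengths are in m, angles in rad, forces in N, time in s.
With the tool pointing down it reaches from about 0.35 to 0.9 m from the base axis. Payload 8.1 kg.
Tool frame: the origin (TCP) lies where the fingers leave the gripper's body, on its centre line; the fingertips stand 66 mm ahead of it and the grasp point (between the pads) lies 47 mm ahead of it (arm.tip_reach is the distance from the TCP to the fingertips, in m); z points along the fingers, y is the direction in which the jaws open and shut (so a half turn about z gives the same grasp; the last joint's range is limited). The gripper opens to 92 mm and grips with 3 to 60 N. Pads are 19 mm wide; open, the fingers measure 130 mm over their backs; the gripper's body (75 mm by 190 mm) begins 47 mm behind the grasp point.
Start: joints at [-1.237, 0.434, 0.025, 1.573, -0.012, 1.134, -0.075], TCP at [0.264, 0.566, 0.292] pointing down, gripper open.
Joint ranges: [-2.62, 2.62], [-0.44, 2.09], [-1.27, 1.32], [0.08, 2.57], [-1.32, 4.46], [0.12, 2], [-2.74, 2.74]. Speed limits (rad/s): [2.22, 2.22, 3.01, 3.01, 3.14, 3.14, 3.14].

INTERFACE

Orientations are given as a rotation vector (axis times angle).
In Python, from cell import arm gives the robot as it stands.
- The arm moves only by the tool carry_out, never from a script. Its argument "plan" is a list of rows, each a list of 5 numbers: the shift along the world's x, y, z in cm, then the turn about the world's z in rad, then the finger opening in cm, from 0 to 9.18. In form: [[tx, ty, tz, spin, fingers], ...]. A call has 1 to 20 rows; each row is the pose to reach, as a shift and turn from the pose measured when the call began; what a row does not reach only later rows make up. A row lasts 1/10 s, in which the tool goes at most 50 mm and 8.59 degrees, less where a joint would pass 70% of its speed; a pose out of reach is approached as far as the arm can. A call with a gripper value outside its range is refused whole. The fingers move at their own pace and stop on an object; "squeeze" is the grip in N (left out, the last holds). Time passes only in rows, so rows that repeat a pose let the fingers close. It gives the time, the measured TCP pose, the force and the opening at its end, in the units of the state.
- arm.observe(): the state, without advancing time (a new reading comes with each control period).
- arm.get_image(name): name is "scene" or "side" or "wrist"; returns (picture, depth): 384x512x3 uint8, red, green, blue; 384x512 float32, m along the optical axis (not along the pixel's ray), 0 where there is no reading.
- arm.get_calibration(name): a dict with "intrinsics" (3x3 intrinsics, pixels), "D" ([k1, k2, p1, p2, k3] as OpenCV has them; the pictures are not rectified), "rvec" (rotation vector, rad) and "tvec" (3), from world to camera coordinates, as OpenCV has them; the wrist camera has in their place "tool_from_camera" (4x4, takes a point from camera to tool coordinates, whose origin is the TCP and whose axes are the flange's). Camera axes: x right, y down, z forward; pixel columns grow to the right and rows downward; lengths in m; the calibration is good to about 2 mm. A picture is of the moment at which its call begins: read the wrist's pose just before it. get_calibration takes no time and is no camera call.
- arm.sign_off(): hands the job in, once; it reports no verdict.
The state is a dict: "clock": time; "joints": joint angles; "dq": joint speeds; "joint_efforts": joint torques, N m; "position": TCP position; "ee_rot": TCP orientation; "force": force on the tool from outside, world axes, zero at the start; "ft_torque": the same for the moment, N m; "width": opening from 0.0 (shut) to 1.0 (fully open).
Only numpy, scipy, OpenCV 4.12 (cv2) and the standard library are available. Lean on these libraries where they do the work, as an engineer would, in place of code of your own. Each camera call takes 0.05 s, during which the arm holds its last target. There are 200 camera calls.

TASK

The tub of garlic on the scale is weighed and needs its label: with the fingertips lightly press the garlic preset (facing the keypad, the third square key from the left in the row nearest the pan) well down, let it come up again, then press the wide print key in the other row in the same way and draw the hand back. Press no other key, do not touch the pan or the tub on it while it weighs, and leave the other things on the counter where they are.

Things in the scene. Friction and masses are not known exactly. Their poses are not given: they have to be found in the camera images.
- scale: grey counter scale, fixed, 360 mm deep (x) and wide (y); origin: centre of its underside. At its front (-x, towards the robot) a console slopes up 15 degrees away from the robot, 45 mm high in front, 77 at its back; left = +y. Left half: display. Right half: white keys, upper row (by the pan) four square, lower row 52 mm below two round and one wide; they move along the normal (-0.259, 0, 0.966)
- pan: stainless weighing pan, 240 x 350 mm, its top 101 mm above the counter, behind the console; its front edge is 42 mm behind the middles of the upper keys. Origin: under the pan's centre, 85 mm above the counter. Touching it spoils the weight
- tub: clear lidded tub of garlic standing on the pan, 112 x 148 mm, 68 mm high; loose, about 0.35 kg; origin: centre of its underside. Leave alone
- printer: dark desktop label printer, fixed, 240 mm deep (x), 200 mm wide (y), 170 mm high; origin: centre of its underside. It stands to the left or right of the scale. Not part of the job
- label_roll: roll of paper labels lying flat on top of the printer, 96 mm across, 40 mm hole, 40 mm high; origin: centre of its underside. Leave alone
- cutter: box cutter lying on the counter in front of the scale, along its own y: from 52 mm at -y to 110 mm at +y of its origin, 24 mm wide, 21 mm high; origin on its underside. Leave alone
- garlic_tray: white tray of garlic bulbs on the counter in front of the printer, 130 x 190 mm, bulbs up to 57 mm high; origin: centre of its underside. Leave alone
- preset1_top (a point): middle of the top face of the first (leftmost) square preset key of the upper row, 20 mm (up the slope) x 22 mm; the face stands 11 mm out of the console. Axes: z is the console's outward normal, y as the scale's y, x up the slope
- preset2_top (a point): middle of the top face of the second square preset key of the upper row, 20 x 22 mm, 40 mm right of the first; the face stands 11 mm out of the console. Axes: z is the console's outward normal, y as the scale's y, x up the slope
- preset3_top (a point): middle of the top face of the third square preset key from the left in the upper row, the garlic preset, 20 x 22 mm, 40 mm right of the second; the face stands 11 mm out of the console. Axes: z is the console's outward normal, y as the scale's y, x up the slope
- preset4_top (a point): middle of the top face of the fourth (rightmost) square preset key of the upper row, 20 x 22 mm, 40 mm right of the third; the face stands 11 mm out of the console. Axes: z is the console's outward normal, y as the scale's y, x up the slope
- zero_top (a point): middle of the top face of the left round key of the lower row, 20 mm across; the face stands 11 mm out of the console. Axes: z is the console's outward normal, y as the scale's y, x up the slope
- tare_top (a point): middle of the top face of the right round key of the lower row, 20 mm across, 40 mm right of the other; the face stands 11 mm out of the console. Axes: z is the console's outward normal, y as the scale's y, x up the slope
- print_top (a point): middle of the top face of the print key: the wide bar at the right end of the lower row, 60 mm wide (y) x 20 mm, its middle 60 mm right of the right round key's middle; the face stands 11 mm out of the console. Axes: z is the console's outward normal, y as the scale's y, x up the slope
- preset1 (a joint): first (leftmost) square preset key of the upper row: its travel (m), 0 up, 0.008 fully down; springs back by itself; starts to move at 2 N, acts at 0.003 (4 N), reaches its stop at 0.008 (7.3 N)
- preset2 (a joint): second square preset key of the upper row: its travel (m), 0 up, 0.008 fully down; springs back by itself; starts to move at 2 N, acts at 0.003 (4 N), reaches its stop at 0.008 (7.3 N)
- preset3 (a joint): third square preset key from the left in the upper row: its travel (m), 0 up, 0.008 fully down; springs back by itself; starts to move at 2 N, acts at 0.003 (4 N), reaches its stop at 0.008 (7.3 N)
- preset4 (a joint): fourth (rightmost) square preset key of the upper row: its travel (m), 0 up, 0.008 fully down; springs back by itself; starts to move at 2 N, acts at 0.003 (4 N), reaches its stop at 0.008 (7.3 N)
- zero (a joint): left round key of the lower row: its travel (m), 0 up, 0.008 fully down; springs back by itself; starts to move at 2 N, acts at 0.003 (4 N), reaches its stop at 0.008 (7.3 N)
- tare (a joint): right round key of the lower row: its travel (m), 0 up, 0.008 fully down; springs back by itself; starts to move at 2 N, acts at 0.003 (4 N), reaches its stop at 0.008 (7.3 N)
- print (a joint): print key: its travel (m), 0 up, 0.008 fully down; springs back by itself; starts to move at 2 N, acts at 0.003 (4 N), reaches its stop at 0.008 (7.3 N)

How it is judged:
On the way, in this order (a step that is already met when the one before it is completed fails the run):
1. the third preset key is pressed down by the fingers (value of joint preset3 above 0.003 m and value of joint print below 0.001 m and contact force between the fingers and scale above 0.5 N), for 0.05 s.
2. the preset key is let up again (value of joint each of preset3, print below 0.001 m), for 0.05 s.
3. the print key is pressed down by the fingers (value of joint print above 0.003 m and value of joint preset3 below 0.001 m and contact force between the fingers and scale above 0.5 N), for 0.05 s.
At the end, for the whole second after the job is handed in: The third preset key was pressed (at least 3 of its 8 mm), came up again, then the print key was pressed as far; at the end every key is up (under 1 mm), the tub stands where it stood on the pan (within 8 mm) and roll, cutter and tray are within 15 mm of where they were (all of step 2 and value of joint each of preset1, preset2, preset4, zero, tare below 0.001 m and horizontal distance between tub and pan below 0.11 m and distance of tub from where it was at the start of the episode below 0.008 m and linear speed of tub below 0.02 m/s and distance of each of label_roll, cutter, garlic_tray from where it was at the start of the episode below 0.015 m); the robot touches nothing.
It fails at once if another key is pressed (over 2 mm) (value of joint any of preset1, preset2, preset4, zero, tare above 0.002 m).
It fails at once if the preset and print keys are down together (value of joint each of preset3, print above 0.002 m).
It fails at once if the robot touches the pan or the tub (over 0.5 N) (contact force between any of the fingers, the arm and pan above 0.5 N or contact force between any of the fingers, the arm and tub above 0.5 N).
It fails at once if the scale is pushed hard (over 30 N) (contact force between any of the fingers, the arm and scale above 30 N).
It fails at once if the tub, roll, cutter or tray is shifted or lifted (over 15 mm) (distance of any of tub, label_roll, cutter, garlic_tray from where it was at the start of the episode above 0.015 m).
It also fails if it takes over 48 s, if anything falls off the work surface, if the arm or the gripper's body presses on something with over 40 N, if the wrist force passes 120 N, or if a joint passes its speed limit or range.

## Working session

There is one attempt and no reset: what is moved stays moved. The work goes in short steps, Python scripts to look and compute and a tool call to move; the robot and the scene stay as the last step left them, time stands still between calls to the robot, and variables do not carry over. Pictures are saved under pics/ and viewed, about 8 in all and at most 12, crops included, and the job is handed in when it is done.

Besides the shell and the picture viewer there is one more tool, called after "Emit:" as a command line: name --pt "numbers of a row" for each row, then --argument value for the rest. carry_out: Moves the arm, as the interface text tells. Its arguments: {"type":"object","properties":{"plan":{"type":"array"},"squeeze":{"type":"number"}},"required":["plan"]}

```bash
mkdir -p pics; cat > h.py <<'E'
import numpy as np, cv2
from cell import arm
def snap(n,f):
    im,d=arm.get_image(n); cv2.imwrite(f'pics/{f}.png',im[:,:,::-1]); np.savez(f'pics/{f}.npz',im=im,d=d); return im,d
def cam(n,st=None):
    c=arm.get_calibration(n); K=np.array(c['intrinsics']);D=np.array(c['D'])
    if 'rvec' in c:
        R=cv2.Rodrigues(np.array(c['rvec'],float))[0]; t=np.array(c['tvec']).ravel(); T=np.eye(4);T[:3,:3]=R.T;T[:3,3]=-R.T@t
    else:
        W=np.eye(4);W[:3,:3]=cv2.Rodrigues(np.array(st['ee_rot'],float))[0];W[:3,3]=st['position'];T=W@np.array(c['tool_from_camera'])
    return K,D,T
def rays(uv,K,D,T):
    p=cv2.undistortPoints(np.array(uv,float).reshape(-1,1,2),K,D)[:,0]; return T[:3,3],np.c_[p,np.ones(len(p))]@T[:3,:3].T
def pts(uv,d,K,D,T):
    o,r=rays(uv,K,D,T); z=np.array([d[int(round(v)),int(round(u))] for u,v in uv]); return o+r*z[:,None]
E
python3 - <<'E'
from h import *
s=arm.observe();print(s)
a,_=snap('scene','s0');b,_=snap('side','d0')
cv2.imwrite('pics/both.png',cv2.resize(np.hstack([a,b])[:,:,::-1],(800,300)))
E
```

```text
{'clock': 0.0, 'joints': array([-1.2366269 ,  0.43523925,  0.02496973,  1.57411342, -0.01158599,
        1.13399961, -0.07506912]), 'dq': array([ 1.36631062e-04,  1.36882686e-03,  2.12223409e-04, -9.64541243e-05,
       -2.27962587e-04,  7.01717123e-04, -7.56280262e-04]), 'joint_efforts': array([ 1.30211600e-03, -6.67853308e+01,  9.85958241e-01, -3.14454854e+01,
       -6.04507048e-02,  4.29760851e-02,  1.78139180e-04]), 'position': array([0.26425342, 0.56592688, 0.29142844]), 'ee_rot': array([-6.80639455e-01, -3.06677483e+00,  2.51807603e-03]), 'force': array([-0.45853076, -0.74891828, -0.2136432 ]), 'ft_torque': array([ 0.00045374,  0.04450639, -0.0387104 ]), 'width': 1.0023524366098897}
```

View pics/s0.png

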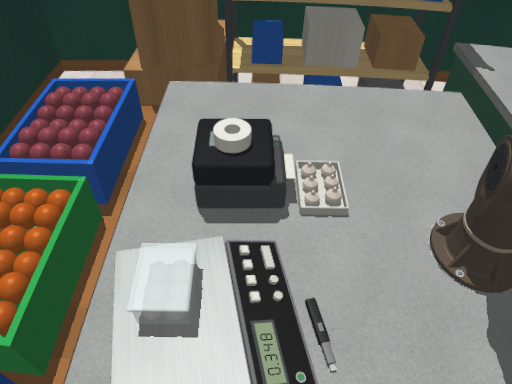

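View pics/d0.png

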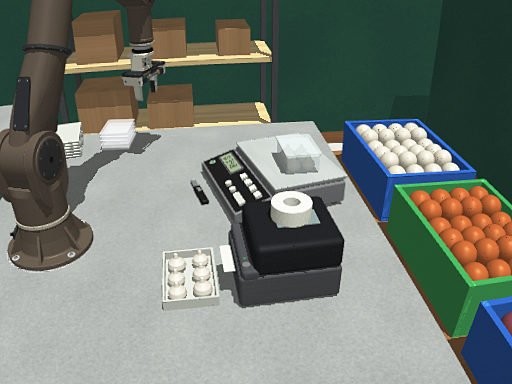

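The scene view shows the upper keys at (244,250), (247,265), (251,281) and (255,296). Print is at (268,257), with the round keys at (273,280) and (278,295). The display is at the bottom (+y), so preset3 is (247,265). The side view shows the printer to the right of the scale and the cutter in front of the console.

```bash
cat > m.py <<'E'
from h import *
np.set_printoptions(precision=4,suppress=True)
def keys(im,d,K,D,T,roi,th=170):
    x0,y0,x1,y1=roi; g=im.min(2); m=np.zeros_like(g); m[y0:y1,x0:x1]=(g[y0:y1,x0:x1]>th)
    n,l,s,c=cv2.connectedComponentsWithStats(m,connectivity=4)
    for i in range(1,n):
        if s[i,4]<12: continue
        v,u=np.nonzero(l==i); P=pts(np.c_[u,v],d,K,D,T)
        print(c[i],s[i,2:],np.median(P,0))
E
python3 - <<'E'
from m import *
for n,f,roi in(('scene','s0',(236,243,290,304)),('side','d0',(222,170,264,210))):
    z=np.load(f'pics/{f}.npz'); print(n); keys(z['im'],z['d'],*cam(n),roi)
c=cam('scene');z=np.load('pics/s0.npz')
print(pts([(268,252),(270,262),(318,300),(330,365),(320,330),(230,240)],z['d'],*c))
E
```

```text
scene
[243.96 248.28] [ 9  7 50] [0.6017 0.0672 0.0797]
[267.3145 256.1132] [ 12  21 159] [0.5492 0.0761 0.0665]
[247.1455 263.0545] [ 9  7 55] [0.5933 0.106  0.0796]
[250.5672 278.5522] [10  8 67] [0.5835 0.1435 0.0797]
[273.3721 278.2791] [ 8  7 43] [0.5357 0.1332 0.0659]
[254.3857 295.5429] [10  8 70] [0.5754 0.1839 0.0795]
[277.7556 294.6222] [ 8  7 45] [0.5253 0.1717 0.0651]
side
[262.     171.4615] [ 4  5 13] [0.6296 0.1524 0.0996]
[242.8148 175.2963] [ 7  6 27] [0.5734 0.1799 0.0763]
[247.3226 181.0968] [ 8  6 31] [0.5825 0.1389 0.0764]
[227.8095 181.8571] [ 6  5 21] [0.5257 0.1688 0.0626]
[251.9375 187.0938] [ 7  7 32] [0.592  0.1014 0.0769]
[232.0909 187.9091] [ 7  5 22] [0.5351 0.1287 0.0631]
[256.5 193.5] [ 8  6 34] [0.6008 0.0641 0.0757]
[238.314  197.5698] [12 12 86] [0.5478 0.0703 0.0631]
[[0.547  0.0646 0.0658]
 [0.5424 0.0923 0.0669]
 [0.4301 0.1481 0.0023]
 [0.4178 0.2973 0.0093]
 [0.4343 0.2274 0.0194]
 [0.6354 0.0414 0.0752]]
```

```bash
python3 - <<'E'
from m import *
c=cam('scene');z=np.load('pics/s0.npz');d=z['d']
print('printer near edge',pts([(200,200),(240,203),(280,203),(282,195),(270,150),(205,172),(235,178),(268,178),(232,125)],d,*c))
print('tub',pts([(138,255),(195,250),(192,290),(190,308),(140,310),(188,322)],d,*c))
c=arm.get_calibration('wrist');print(c)
E
```

```text
printer near edge [[ 0.7281 -0.1126  0.04  ]
 [ 0.6215 -0.1135  0.0326]
 [ 0.5145 -0.1197  0.0311]
 [ 0.5114 -0.1182  0.0641]
 [ 0.5476 -0.1766  0.1665]
 [ 0.7063 -0.1104  0.1451]
 [ 0.633  -0.1135  0.1249]
 [ 0.5506 -0.1187  0.1237]
 [ 0.6464 -0.2232  0.2065]]
tub [[0.8294 0.111  0.1016]
 [0.6942 0.1391 0.17  ]
 [0.6945 0.207  0.134 ]
 [0.6932 0.2443 0.1335]
 [0.7747 0.2697 0.1668]
 [0.6964 0.2635 0.1146]]
{'intrinsics': array([[330.6648,   0.    , 260.3051],
       [  0.    , 330.6648, 194.0679],
       [  0.    ,   0.    ,   1.    ]]), 'D': array([0.0051, 0.    , 0.    , 0.    , 0.    ]), 'tool_from_camera': array([[ 0.0005, -0.9641, -0.2656,  0.0722],
       [ 1.    ,  0.0004,  0.0004, -0.0009],
       [-0.0003, -0.2656,  0.9641, -0.0929],
       [ 0.    ,  0.    ,  0.    ,  1.    ]])}
```

Emit:
carry_out --pt "5 -8 1 0.12 0" --pt "10 -16 1 0.25 0" --pt "15 -24 1 0.4 0" --pt "20 -32 1 0.52 0" --pt "25 -40 1 0.66 0" --pt "28 -44 0 0.66 0" --pt "28 -46.5 0 0.66 0" --pt "28 -46.5 0 0.66 0" --pt "28 -46.5 0 0.66 0" --pt "28 -46.5 0 0.66 0" --pt "28 -46.5 0 0.66 0" --pt "28 -46.5 0 0.66 0"

```text
clock: 1.3
position: [0.5466, 0.0934, 0.2911]
ee_rot: [-0.334, 3.123, -0.008]
force: [1.0, -0.6, 0.3]
width: 0.021
```

```bash
python3 - <<'E'
from m import *
s=arm.observe(); im,d=snap('wrist','w1'); T=cam('wrist',s)
print(s['position'],T[2][:3,:3])
keys(im,d,*T,(0,0,512,384),180)
E
```

```text
[0.5466 0.0934 0.2911] [[-0.212   0.9418  0.2608]
 [ 0.9773  0.2056  0.0519]
 [-0.0048  0.2659 -0.964 ]]
[44.0421 20.9171] [  84   45 2159] [ 0.4464 -0.1479  0.0276]
[216.2647  82.1666] [  411   262 42983] [0.4541 0.0077 0.0004]
[501.2767  77.2968] [  32  129 2291] [0.3991 0.3274 0.0005]
[506.7895 167.4211] [ 9 19 76] [0.4852 0.3305 0.056 ]
[229.0748 175.345 ] [ 34  21 655] [0.5496 0.0615 0.0654]
[194.7403 204.7468] [  4  59 154] [0.5888 0.0332 0.0625]
[404.4894 205.9149] [ 9 13 47] [0.5422 0.239  0.0666]
[304.5    224.5429] [ 22  16 350] [0.5793 0.1436 0.0785]
[345.0301 224.5205] [ 23  16 365] [0.5709 0.1824 0.0785]
[223.5613 225.0429] [ 22  15 326] [0.5971 0.066  0.078 ]
[263.3034 224.5241] [ 23  20 290] [0.587  0.1035 0.078 ]
[404.6226 229.1321] [ 8 17 53] [0.5654 0.2439 0.0729]
[422.1538 224.7692] [ 3  8 13] [0.5569 0.2604 0.0715]
[259.5544 312.0518] [ 14  31 193] [0.6706 0.1177 0.1015]
[ 79.6689 310.791 ] [ 114   36 2866] [ 0.7877 -0.1011  0.0004]
[450.7319 311.2511] [ 121   36 4162] [0.6285 0.3001 0.1016]
```

View pics/w1.png

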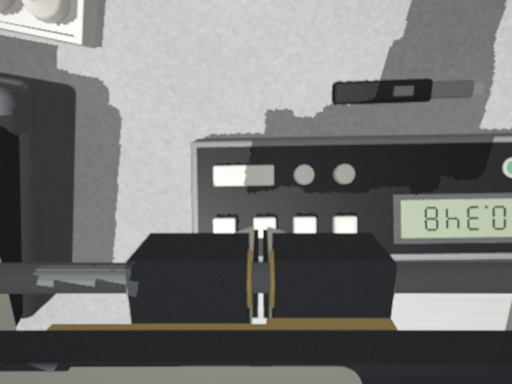

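The wrist view has print across columns 213–274 at row 175, partly in shadow. The presets are at columns 223, 263, 304 and 345 at row 224, and the closed fingers are at about column 261. All three views agree to a few mm: preset3 is at about (0.591, 0.1045, 0.078) and print at about (0.547, 0.0745, 0.065). Next I lower to about 10 mm above the preset.

Emit:
carry_out --pt "2 0.5 -4 0 0" --pt "4 1 -8 0 0" --pt "4 1 -11 0 0" --pt "4 1 -13 0 0" --pt "4 1 -13.5 0 0" --pt "4 1 -13.5 0 0" --pt "4 1 -13.5 0 0" --pt "4 1 -13.5 0 0"

```text
clock: 2.15
position: [0.5859, 0.1076, 0.1575]
ee_rot: [-0.34, 3.121, -0.004]
force: [0.3, 0.1, 1.5]
width: 0.003
```

```bash
python3 - <<'E'
from m import *
s=arm.observe(); print(s['position'],s['ee_rot'],s['force'],s['width'])
a,d=snap('scene','s2');b,_=snap('side','d2');c,_=snap('wrist','w2')
q=[cv2.resize(i[:,:,::-1],(400,300),interpolation=cv2.INTER_CUBIC) for i in (a[210:330,190:350],b[120:240,180:340],c[96:288,128:384])]
cv2.imwrite('pics/m2.png',np.vstack([np.hstack(q[:2]),np.hstack([q[2],q[2]*0])]))
R=cv2.Rodrigues(s['ee_rot'])[0]; print('tip',s['position']+R[:,2]*arm.tip_reach, R[:,1])
E
```

```text
[0.5859 0.1076 0.1575] [-0.3398  3.1211 -0.0038] [0.3299 0.0671 1.5162] 0.002635450016532863
tip [0.5861 0.1075 0.092 ] [-0.2152  0.9766 -0.0026]
```

View pics/m2.png

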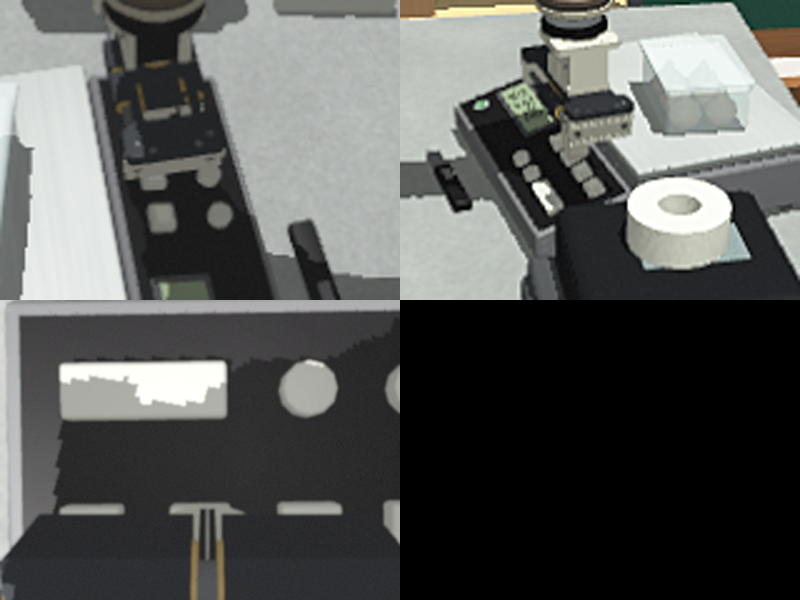

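The crops show the closed fingers over preset3, about 2 mm towards +y, with the body clear of the tub and printer. I'll correct that and press, reading the force.

Emit:
carry_out --pt "0.1 -0.3 0 0 0" --pt "0.1 -0.3 -0.5 0 0" --pt "0.1 -0.3 -0.9 0 0" --pt "0.15 -0.3 -1.2 0 0" --pt "0.2 -0.3 -1.4 0 0" --pt "0.2 -0.3 -1.5 0 0" --pt "0.2 -0.3 -1.5 0 0"

```text
clock: 3.0
position: [0.5876, 0.1044, 0.142]
ee_rot: [-0.339, 3.122, -0.004]
force: [-1.8, 0.0, 3.5]
width: 0.004
```

Emit:
carry_out --pt "0.03 0 -0.15 0 0" --pt "0.08 0 -0.3 0 0" --pt "0.08 0 -0.3 0 0" --pt "0.08 0 -0.3 0 0"

```text
clock: 3.4
position: [0.5884, 0.1045, 0.1391]
ee_rot: [-0.34, 3.122, -0.004]
force: [-3.0, 0.1, 5.8]
width: 0.006
```

Emit:
carry_out --pt "0.03 0 -0.12 0 0" --pt "0.03 0 -0.12 0 0" --pt "0.03 0 -0.12 0 0"

```text
clock: 3.7
position: [0.5887, 0.1046, 0.1381]
ee_rot: [-0.34, 3.122, -0.004]
force: [-3.0, -0.5, 5.9]
width: 0.004
```

```bash
python3 - <<'E'
from m import *
a,d=snap('scene','s3');b,_=snap('side','d3');s=arm.observe();c,_=snap('wrist','w3')
q=[cv2.resize(i[:,:,::-1],(400,300),interpolation=cv2.INTER_CUBIC) for i in (a[230:302,210:306],b[150:222,210:306],c[80:272,128:384])]
cv2.imwrite('pics/m3.png',np.vstack([np.hstack(q[:2]),np.hstack([q[2],q[2]*0])]))
E
```

```text
(no output)
```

View pics/m3.png

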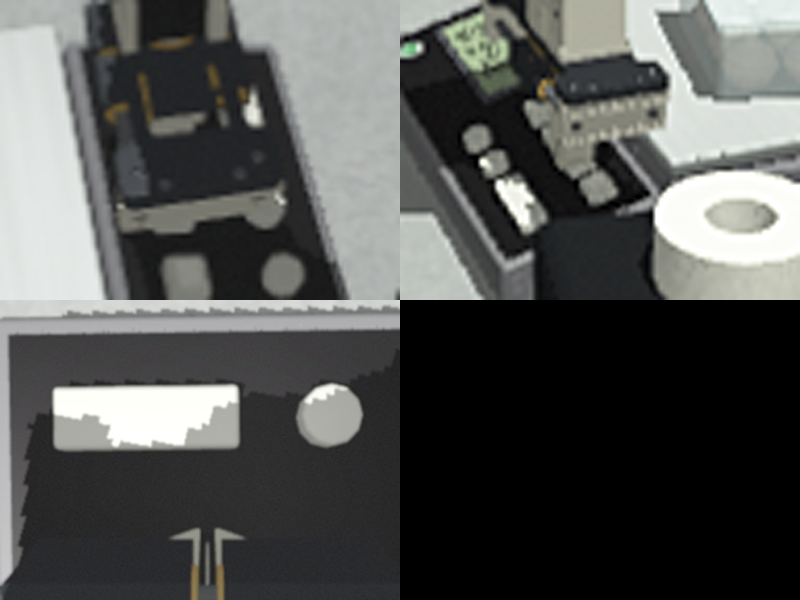

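The picture shows the fingertips on preset3, with the neighbouring keys up and clear. The tip went about 7 mm below contact and the force is about 6 N, so it is well down. I'll release it, then move above print.

Emit:
carry_out --pt "-0.1 0 0.4 0 0" --pt "-0.2 0 1 0 0" --pt "-0.3 0 2.2 0 0" --pt "-0.3 0 2.5 0 0" --pt "-0.3 0 2.5 0 0" --pt "-2 -1.5 2.5 0 0" --pt "-4 -3 2.5 0 0" --pt "-4.5 -3.1 2 0 0" --pt "-4.5 -3.1 1 0 0" --pt "-4.5 -3.1 0.6 0 0" --pt "-4.5 -3.1 0.6 0 0"

```text
clock: 4.95
position: [0.5438, 0.0742, 0.143]
ee_rot: [0.341, -3.123, 0.003]
force: [0.6, -0.2, 1.0]
width: -0.0
```

```bash
python3 - <<'E'
from m import *
s=arm.observe();print(s['position'],s['force'])
a,d=snap('scene','s4');b,_=snap('side','d4');c,_=snap('wrist','w4')
q=[cv2.resize(i[:,:,::-1],(400,300),interpolation=cv2.INTER_CUBIC) for i in (a[230:302,220:316],b[150:222,200:296],c[80:272,128:384])]
cv2.imwrite('pics/m4.png',np.vstack([np.hstack(q[:2]),np.hstack([q[2],q[2]*0])]))
E
```

```text
[0.5438 0.0742 0.143 ] [ 0.5527 -0.1561  1.0239]
```

View pics/m4.png

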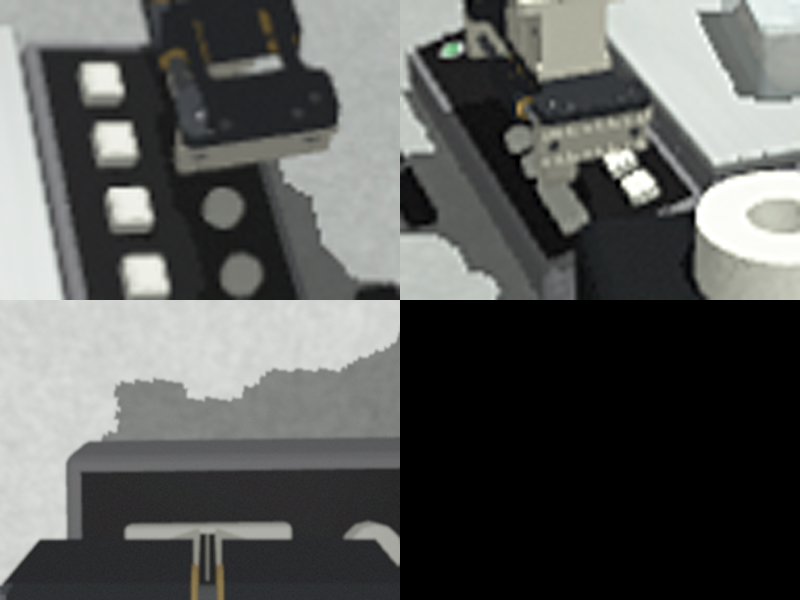

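Preset3 is up again, level with its neighbours. In the wrist crop the fingers (column 207) are centred on print (columns 125–291), so I'll press it now.

Emit:
carry_out --pt "0 0 -0.5 0 0" --pt "0 0 -0.9 0 0" --pt "0.05 0 -1.2 0 0" --pt "0.1 0 -1.5 0 0" --pt "0.15 0 -1.7 0 0" --pt "0.15 0 -1.75 0 0" --pt "0.15 0 -1.75 0 0"

```text
clock: 5.8
position: [0.5458, 0.0743, 0.1267]
ee_rot: [-0.341, 3.121, -0.003]
force: [-1.1, 1.3, 5.5]
width: 0.003
```

Emit:
carry_out --pt "0.02 0 -0.1 0 0" --pt "0.04 0 -0.17 0 0" --pt "0.04 0 -0.17 0 0" --pt "0.04 0 -0.17 0 0"

```text
clock: 6.2
position: [0.5462, 0.0744, 0.1253]
ee_rot: [-0.341, 3.121, -0.003]
force: [-1.6, 0.8, 6.2]
width: 0.004
```

The tip went about 7 mm below contact at about 6 N, the same as on the preset. I'll release and draw back up and towards the robot.

Emit:
carry_out --pt "-0.1 0 0.4 0 0" --pt "-0.2 0 1 0 0" --pt "-0.3 0 3 0 0" --pt "-0.3 0 7 0 0" --pt "-1 1 11 0 0" --pt "-3 3 15 0 0" --pt "-6 6 17 0 0" --pt "-9 10 17 0 0" --pt "-12 14 17 0 0" --pt "-15 18 17 0 0" --pt "-15 18 17 0 0" --pt "-15 18 17 0 0" --pt "-15 18 17 0 0"

```text
clock: 7.5
position: [0.3969, 0.2533, 0.2954]
ee_rot: [-0.338, 3.121, -0.004]
force: [0.5, -0.5, 0.5]
width: 0.004
```

```bash
python3 - <<'E'
from m import *
s=arm.observe();print(s['position'],s['force'],abs(s['dq']).max())
a,d=snap('scene','s5'); keys(a,d,*cam('scene'),(236,243,290,304),120)
z=np.load('pics/s0.npz')['im']; print('tub/roll/tray diff',[np.abs(a[r].astype(int)-z[r]).mean() for r in (np.s_[240:330,130:205],np.s_[115:155,205:260],np.s_[155:218,292:350],np.s_[295:375,300:345])])
E
```

```text
[0.3969 0.2533 0.2954] [ 0.4849 -0.4923  0.4757] 0.013819666028744132
[284.6359 259.8575] [ 14  50 379] [0.5029 0.0383 0.0013]
[244.0595 249.0238] [11  9 84] [0.6017 0.0679 0.0793]
[267.1378 256.2089] [ 15  23 225] [0.5492 0.0763 0.0658]
[247.2581 263.5376] [11 10 93] [0.593  0.106  0.0792]
[250.7273 279.0114] [11  9 88] [0.5834 0.1447 0.0791]
[273.2031 278.6562] [10  8 64] [0.5357 0.1337 0.065 ]
[237.2432 294.6757] [ 4 20 37] [0.6104 0.1823 0.0764]
[254.4412 295.7745] [ 12  11 102] [0.5753 0.1836 0.0786]
[277.5571 294.9   ] [10  9 70] [0.5255 0.1725 0.0649]
tub/roll/tray diff [np.float64(10.80320987654321), np.float64(8.366818181818182), np.float64(14.60919540229885), np.float64(14.015462962962962)]
```

View pics/s5.png

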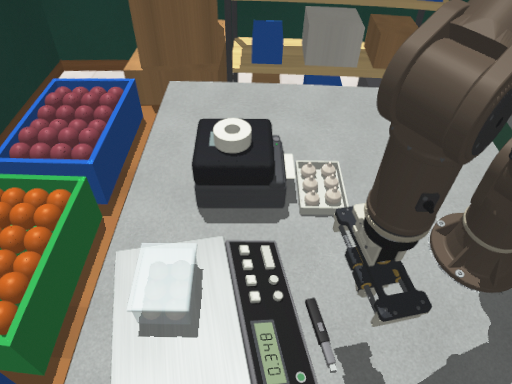

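The keys are all up, at the same heights as before. The tub, roll, cutter and tray are at the same pixels as at the start, and the hand is clear.

```bash
python3 -c "
from cell import arm
print(arm.sign_off())"
```

```text
the job is handed in; nothing more can be done
None
```

I pressed the garlic preset (third key from the left), let it come up, then pressed the print key, drew the hand back and handed the job in at about 8 s.

- **Key presses:** Each key went about 7 mm below first contact at about 6 N. This comes from tool height and wrist force, because key travel can't be read directly. A picture between the presses showed the preset up again before I touched print.
- **Last checks:** In the final scene picture all keys are up, within about 1 mm of their first heights. The tub, roll, cutter and tray look unmoved, and the hand is free with no load on the wrist.
- **Disagreements:** The camera views differed by 2–6 mm on key positions, so I centred on each key with a close wrist view. A before/after picture comparison showed differences around the tub, roll, tray and cutter. I judged by eye that these are shadow and arm overlap, so that comparison proves nothing either way.

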